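# Lay a polished post back into its saddle

## Task

Tip the polished ball-headed post over against the low stop bar at its foot and lower it gently until its column lies on the padded bar of the jig: push and steady its ball head with the fingers held loosely apart round it, all the way down, so that it never falls, and do not grip it or lift it off the board. Leave it lying there, its foot still at the stop, let go, and disturb nothing else on the table.

Things in the scene. Friction and masses are not known exactly. Their poses are not given: they have to be found in the camera images.
- jig: Tipping jig fixed to the table: plywood board 255 mm long (x -85 to +170), 120 wide, 15 thick; nothing on it but stop, guides, saddle and post. Origin on the table top under the near face of the stop, in the middle. x points the way the post is to be tipped (from stop to saddle), y across, z up
- stop (a point): middle of the near top edge of the aluminium stop bar across the jig, which is 10 mm wide and stands 6 mm above the board (21 mm above the table); the post stands on its near side. Two guides of the same height, 67 mm apart, flank the post's foot
- saddle (a point): middle of the top of the saddle's black padded bar, 86 mm beyond the stop's face and 82 mm above the table; the bar is 18 mm thick and lies across the jig between two plywood cheeks, 76 mm apart, 100 mm high
- post: Polished steel post, 0.3 to 0.54 kg, upright and loose, 2 to 5 mm from the stop. Foot 60x60x22 mm, column 36 mm thick up to 118 mm, neck 14 mm thick, ball head 44 mm, 222 mm high in all. Origin: centre of the foot's underside, z up the post. Centre of mass about 78 mm up: it passes its balance at about 0.4 rad of tilt; lying on the padded bar with its foot at the stop it is tilted 1.04 to 1.07 rad
- head (a point): centre of the post's ball head (44 mm in diameter), 200 mm above the underside of its foot
- foot_edge (a point): middle of the lower edge of the post's foot, on the side facing the stop; the post tips about the stop's near top edge, just beside it
- tape_roll: cream roll of masking tape lying flat, 98 mm across, 24 mm high; a bystander, origin at the centre of its underside
- grip_block: grey sanding block with a yellow moulded grip, 118x70x38 mm; a bystander, origin at the centre of its underside
- spray_bottle: light blue trigger spray bottle with a blue head, standing, 58x75x160 mm; a bystander, origin at the centre of its underside
- foam_bar: light blue foam sanding bar, 230x44x36 mm; a bystander, origin at the centre of its underside
- rubber_block: black rubber sanding block, 74x140x26 mm; a bystander, origin at the centre of its underside
There are look-alikes about, which are no part of the job. Leave any green or orange look-alike of the post alone.

How it is judged (in metres and radians):
On the way:
1. the post is tipped past its balance (tilt 0.5 to 0.95 rad) and held there under control by the fingers, its foot at the stop (angle between post's own z axis and vertical between 0.5 and 0.95 rad and angular speed of post below 1.5 rad/s and contact force between the fingers and post above 0.1 N and x of foot_edge in the frame of jig between -0.025 and 0.012 m and y of foot_edge in the frame of jig between -0.012 and 0.012 m), for 0.2 s.
At the end, for the whole second after the job is handed in: The post lies at rest in the jig, tilted 1.0 to 1.15 rad from upright (column on the padded bar) and square to the jig within 0.1 rad, the lower edge of its foot within -25 to +12 mm of the stop's face and 12 mm of the jig's middle line (angle between post's own z axis and vertical between 1 and 1.15 rad and contact force between post and jig above 1 N and angle between the y axis of post and the y axis of jig, either way round below 0.1 rad and linear speed of post below 0.02 m/s and angular speed of post below 0.1 rad/s and x of foot_edge in the frame of jig between -0.025 and 0.012 m and y of foot_edge in the frame of jig between -0.012 and 0.012 m); the robot touches nothing.
It fails at once if the post falls or is flung over (turns faster than 2.5 rad/s) (angular speed of post above 2.5 rad/s).
It fails at once if the post is lifted off the board (its tipping edge more than 15 mm above it) or its foot is carried from the stop (more than 40 mm) (z of foot_edge in the frame of jig above 0.03 m or x of foot_edge in the frame of jig below -0.04 m or x of foot_edge in the frame of jig above 0.04 m).
It fails at once if the post is squeezed or pushed hard (over 15 N from the fingers) (contact force between the fingers and post above 15 N).
It fails at once if a bystander is moved more than 20 mm (distance of any of tape_roll, grip_block, spray_bottle, foam_bar, rubber_block from where it was at the start of the episode above 0.02 m).
It also fails if it takes over 51 s, if anything falls off the work surface, if the arm or the gripper's body presses on something with over 40 N, if the wrist force passes 120 N, or if a joint passes its speed limit or range.

## Robot

A 6-joint arm with a two-finger parallel gripper is mounted at the origin on the work surface; the furniture and walls round the work are solid. World frame = base frame: x ahead of the robot, y to its left, z up, the work surface at z = 0. Lengths are in m, angles in degrees, forces in N, time in s.
With the tool pointing down it reaches from about 0.375 to 0.975 m from the base axis. Payload 3.8 kg.
Tool frame: the origin (TCP) lies midway between the tips of the shut fingers; the grasp point (between the pads) lies 19 mm behind it (ctrl.grip_depth is the distance from the TCP to the grasp point, in m); z points along the fingers, y is the direction in which the jaws open and shut (so a half turn about z gives the same grasp; the last joint's range is limited). The gripper opens to 88 mm and grips with 3 to 60 N. Pads are 18 mm wide; open, the fingers measure 123 mm over their backs; the gripper's body (75 mm by 187 mm) begins 45 mm behind the grasp point.
Start: joints at [-74.135, 15.12, 91.902, -0, 72.978, -2.114], TCP at [0.208, -0.642, 0.239] pointing down, gripper open.
Joint ranges: [-150.88, 150.88], [-54.13, 125.18], [17.81, 147.31], [-75.09, 255.09], [0, 152.58], [-146.25, 146.25]. Speed limits (degrees/s): [147.25, 147.25, 180, 180, 180, 180].

## Interface

Orientations are given as a 3x3 rotation matrix whose columns are the frame's x, y, z axes.
In Python, from workcell import telemetry, viewer, ctrl gives the robot as it stands.
- The arm moves only by the shell command python3 -m creep 'ROWS' [FORCE]. ROWS is JSON, a list that holds one entry, the list of rows, each a list of 5 numbers: the closure, from -1 (fully open) to 1 (shut), so that 0 is half open, then the shift along the tool's x, y, z in cm, then the turn about the tool's z in degrees. In form: [[[fingers, tx, ty, tz, roll], ...]]. A call has 1 to 20 rows; each row is the pose to reach, as a shift and turn from the pose commanded when the call began, along the tool's axes at that moment; what a row does not reach only later rows make up. A row lasts 1/10 s, in which the tool goes at most 50 mm and 8.59 degrees, less where a joint would pass 70% of its speed; a pose out of reach is approached as far as the arm can. A call with a gripper value outside its range is refused whole. The fingers move at their own pace and stop on an object; FORCE is the grip in N (left out, the last holds). Time passes only in rows, so rows that repeat a pose let the fingers close. It gives the time, the measured TCP pose, the force and the opening at its end, in the units of the state.
- telemetry.sense(): the state, without advancing time (a new reading comes with each control period).
- viewer.read_camera(name): name is "scene" or "top" or "wrist"; returns the picture (480x640x3 uint8, red, green, blue); there is no depth.
- viewer.calibration(name): a dict with "K" (3x3 intrinsics, pixels), "xyz" and "attitude" of the camera in the world; the wrist camera has in their place "tool_from_camera" (4x4, takes a point from camera to tool coordinates, whose origin is the TCP and whose axes are the flange's). Camera axes: x right, y up, looking along -z (the intrinsics and any distortion apply to the point x, -y, -z); pixel columns grow to the right and rows downward; lengths in m; the calibration is good to about 2 mm. The wrist camera is an equidistant fisheye: a pixel r from the principal point sees the ray r / f radians off the axis. A picture is of the moment at which its call begins: read the wrist's pose just before it. calibration takes no time and is no camera call.
- ctrl.finish_job(): hands the job in, once; it reports no verdict.
The state is a dict: "clock": time; "joint_pos": joint angles; "joint_velocities": joint speeds; "joint_efforts": joint torques, N m; "tcp_pos": TCP position; "tool_rot": TCP orientation; "contact_force": force on the tool from outside, world axes, zero at the start; "moment": the same for the moment, N m; "gripper_width": opening from 0.0 (shut) to 1.0 (fully open).
Only numpy, scipy, OpenCV 4.12 (cv2) and the standard library are available. Lean on these libraries where they do the work, as an engineer would, in place of code of your own. Each camera call takes 0.05 s, during which the arm holds its last target. There are 200 camera calls.

## Working session

There is one attempt and no reset: what is moved stays moved. The work goes in short steps, Python scripts to look and compute and a shell command to move; the robot and the scene stay as the last step left them, time stands still between calls to the robot, and variables do not carry over. Pictures are saved under pics/ and viewed, about 8 in all and at most 12, crops included, and the job is handed in when it is done.

```bash
ls; mkdir -p pics
cat > h.py <<'E'
from workcell import telemetry, viewer, ctrl
import numpy as np, cv2
def grab(n,f):
    im=viewer.read_camera(n); cv2.imwrite(f,im[:,:,::-1]); return im
def ray(n,u,v):
    c=viewer.calibration(n);K=np.array(c["K"])
    d=np.linalg.inv(K)@[u,v,1]; d=np.array([d[0],-d[1],-d[2]])
    return np.array(c["xyz"]),np.array(c["attitude"])@(d/np.linalg.norm(d))
def onz(n,u,v,z):
    o,d=ray(n,u,v); return o+d*(z-o[2])/d[2]
def proj(n,p):
    c=viewer.calibration(n);K=np.array(c["K"]); q=np.array(c["attitude"]).T@(np.array(p)-c["xyz"])
    r=K@[q[0],-q[1],-q[2]]; return r[:2]/r[2]
E
python3 - <<'E'
from h import *
print(telemetry.sense())
for n in("scene","top"):
    grab(n,f"pics/{n}0.png"); print(n,viewer.calibration(n))
print(viewer.calibration("wrist"))
E
```

```text
pics
{'clock': 0.0, 'joint_pos': array([-7.41356577e+01,  1.51681766e+01,  9.19800729e+01, -1.06644656e-03,
        7.29803790e+01, -2.11292882e+00]), 'joint_velocities': array([-0.07981242, -0.10464831, -0.01215436,  0.082082  , -0.0261356 ,
       -0.05571713]), 'joint_efforts': array([-1.85869576e-03, -5.02111638e+01, -3.56874847e+01,  7.26516545e-02,
        2.93440756e-02, -1.93457395e-04]), 'tcp_pos': array([ 0.20814145, -0.64134962,  0.23741072]), 'tool_rot': array([[ 9.51177359e-01,  3.08644185e-01, -6.30811869e-04],
       [ 3.08644823e-01, -9.51174921e-01,  2.15461686e-03],
       [ 6.49975372e-05, -2.24411960e-03, -9.99997480e-01]]), 'contact_force': array([ 0.44980454, -0.10743934,  0.23595393]), 'moment': array([-0.00125735, -0.05117062, -0.00985927]), 'gripper_width': 1.0030883980253276}
scene {'K': array([[493.50221369,   0.        , 322.91708496],
       [  0.        , 493.50221369, 242.35900774],
       [  0.        ,   0.        ,   1.        ]]), 'xyz': array([0.04816373, 0.71081449, 1.17810915]), 'attitude': array([[-0.80978956,  0.42788045, -0.40144637],
       [
[... 290 characters left out ...]
318,  1.34768379]), 'attitude': array([[-0.01630784,  0.9863097 , -0.16409517],
       [-0.99976266, -0.01371392,  0.01692797],
       [ 0.01444583,  0.16433228,  0.98629925]])}
{'K': array([[371.64829954,   0.        , 330.42077334],
       [  0.        , 371.64829954, 236.35170853],
       [  0.        ,   0.        ,   1.        ]]), 'tool_from_camera': array([[-9.25563879e-04,  9.50736224e-01,  3.09999639e-01,
         8.07521464e-02],
       [ 9.99999432e-01,  7.16257771e-04,  7.89004612e-04,
         3.53188977e-04],
       [ 5.28095615e-04,  3.10000193e-01, -9.50736347e-01,
        -1.46092132e-01],
       [ 0.00000000e+00,  0.00000000e+00,  0.00000000e+00,
         1.00000000e+00]])}
```

View pics/top0.png

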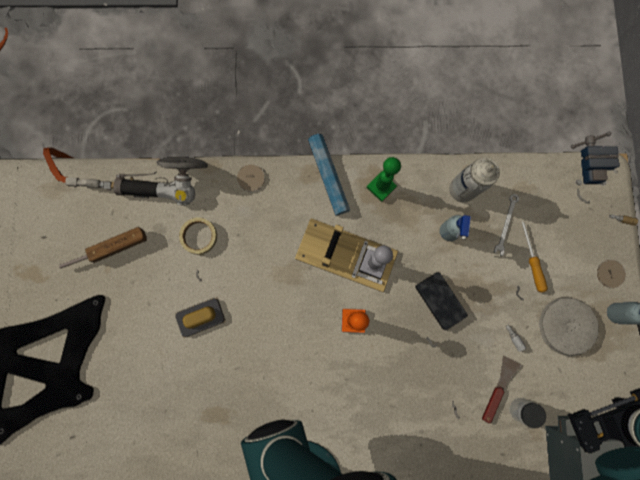

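View pics/scene0.png

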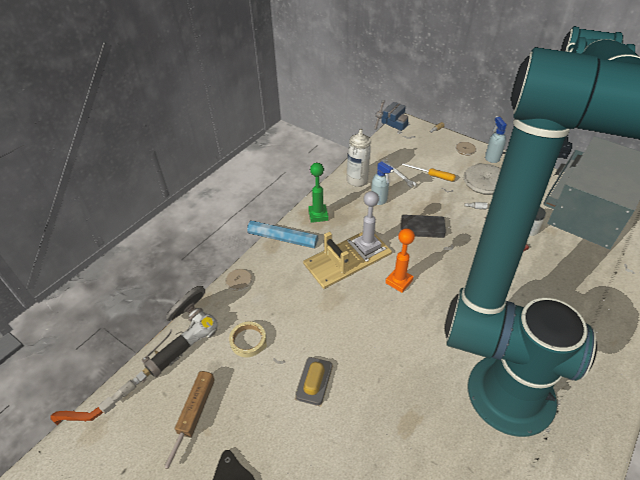

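Candidates in the top view: the green look-alike at (390,168), the orange one at (357,320) and the grey steel post on the plywood jig at (381,258). In the scene view they are at (317,170), (407,237) and (371,200). I choose the grey post, as it is the polished one on the jig. I'll check it in one close crop.

Run:
```python
from h import *
a=cv2.imread("pics/top0.png")[212:297,292:402]; b=cv2.imread("pics/scene0.png")[185:290,300:400]
a=cv2.resize(a,None,fx=4,fy=4,interpolation=cv2.INTER_CUBIC); b=cv2.resize(b,None,fx=3.5,fy=3.5,interpolation=cv2.INTER_CUBIC)
h=max(a.shape[0],b.shape[0]); pad=lambda i:cv2.copyMakeBorder(i,0,h-i.shape[0],0,0,0)
cv2.imwrite("pics/c1.png",np.hstack([pad(a),pad(b)]))
```

```text
(no output)
```

View pics/c1.png

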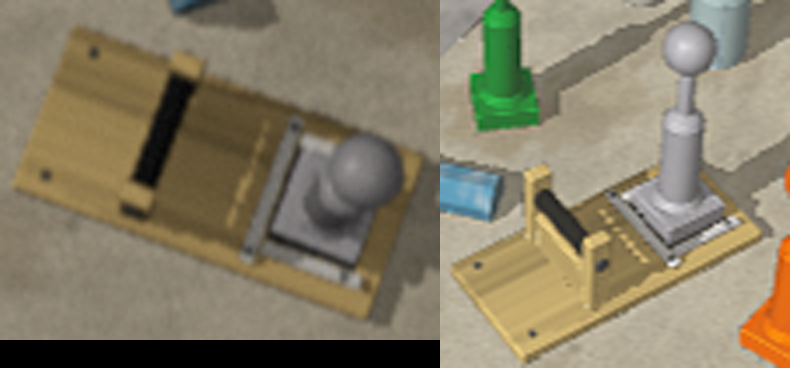

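The crop confirms it: the grey ball-headed post is on the jig, with the ball at top (383.8,254.7) and scene (371.4,198.9). The board corners in the top view are about (311.5,219), (295.5,259), (384.5,291.5) and (397.5,250). Next I measure.

Run:
```python
from h import *
im=cv2.imread("pics/top0.png"); hsv=cv2.cvtColor(im,cv2.COLOR_BGR2HSV)
C=np.array([onz("top",u,v,.015)[:2] for u,v in[(311.5,219),(295.5,259),(384.5,291.5),(397.5,250)]])
print(C.round(4),[np.linalg.norm(C[i]-C[(i+1)%4]).round(4) for i in range(4)])
ax=(C[0]+C[1]-C[2]-C[3]);ax/=np.linalg.norm(ax); ay=np.array([-ax[1],ax[0]])
o=C.mean(0)-ax*.0425
print("ax",ax,np.degrees(np.arctan2(ax[1],ax[0])),"origin",o)
# stop & saddle checks
J=lambda x,y,z:np.r_[o+ax*x+ay*y,z]
def toj(p): d=np.array(p)[:2]-o; return np.r_[d@ax,d@ay,p[2]].round(4)
for n,p in(("stop edge ends",[(292+296/4,212+122/4),(292+246/4,212+258/4)]),):
    print(n,[toj(onz("top",u,v,.021)) for u,v in p])
print("saddle ends",[toj(onz("top",292+u/4,212+v/4,.082)) for u,v in[(182,84),(146,182)]])
# head triangulate
o1,d1=ray("top",383.8,254.7);o2,d2=ray("scene",371.4,198.9)
t=np.linalg.lstsq(np.c_[d1,-d2],o2-o1,rcond=None)[0]
p=o1+t[0]*d1;q=o2+t[1]*d2;print("head",p,q,"jig",toj((p+q)/2),np.linalg.norm(p-q))
s=telemetry.sense();print("clock",s["clock"])
for nm,uv,z in(("green",(392,163),.2),("orange",(358,320),.2),("bottle",(465,226),.16),("rubber",(441,300),.026),("foam",(328,173),.036)):
    P=onz("top",*uv,z);print(nm,P.round(3),toj(P))
```

```text
[[ 0.68   -0.0356]
 [ 0.5711  0.0088]
 [ 0.4805 -0.2275]
 [ 0.5915 -0.2668]] [np.float64(0.1176), np.float64(0.253), np.float64(0.1177), np.float64(0.2476)]
ax [0.35762883 0.93386381] 69.0453542075941 origin [ 0.56556384 -0.16996289]
stop edge ends [array([ 0.0059, -0.0478,  0.021 ]), array([0.0071, 0.0502, 0.021 ])]
saddle ends [array([ 0.0858, -0.035 ,  0.082 ]), array([0.0859, 0.0327, 0.082 ])]
head [ 0.55450253 -0.20130228  0.21387071] [ 0.55457989 -0.20126379  0.21387492] jig [-0.0332 -0.0009  0.2139] 8.651753399400743e-05
clock 0.1
green [ 0.777 -0.231  0.2  ] [ 0.0186 -0.2194  0.2   ]
orange [ 0.408 -0.139  0.2  ] [-0.0276  0.1584  0.2   ]
bottle [ 0.629 -0.409  0.16 ] [-0.2009 -0.1445  0.16  ]
rubber [ 0.455 -0.375  0.026] [-0.2304  0.0298  0.026 ]
foam [ 0.803 -0.082  0.036] [ 0.1668 -0.1902  0.036 ]
```

```bash
python3 -m creep '[[[-0.32,0,0,-5,0],[-0.32,0,0,-9,0],[-0.32,0,0,-9,0],[-0.32,46.5,-31.2,-9,38.9],[-0.32,46.5,-31.2,-9,38.9],[-0.32,46.5,-31.2,-9,38.9],[-0.32,46.5,-31.2,-9,38.9],[-0.32,46.5,-31.2,-9,38.9],[-0.32,46.5,-31.2,-9,38.9],[-0.32,46.5,-31.2,-9,38.9],[-0.32,46.5,-31.2,-9,38.9],[-0.32,46.5,-31.2,-9,38.9],[-0.32,46.5,-31.2,-9,38.9],[-0.32,46.5,-31.2,-9,38.9],[-0.32,46.5,-31.2,-9,38.9],[-0.32,46.5,-31.2,-9,38.9],[-0.32,46.5,-31.2,-9,38.9],[-0.32,46.5,-31.2,-9,38.9],[-0.32,46.5,-31.2,-9,38.9],[-0.32,46.5,-31.2,-9,38.9]]]' 8
cat >> h.py <<'E'
a=np.radians(69.05);AX=np.array([np.cos(a),np.sin(a)]);AY=np.array([-AX[1],AX[0]]);O=np.array([.56556,-.16996])
def toj(p): d=np.array(p)[:2]-O; return np.r_[d@AX,d@AY,p[2]].round(4)
def fromj(x,y,z): return np.r_[O+AX*x+AY*y,z]
def st():
    s=telemetry.sense(); R=s["tool_rot"]
    print("t %.2f"%s["clock"],"TCP jig mm",(toj(s["tcp_pos"])*1000).round(1),"y-ang %.2f (want -110.95)"%np.degrees(np.arctan2(R[1,1],R[0,1])),"F jig",np.r_[s["contact_force"][:2]@AX,s["contact_force"][:2]@AY,s["contact_force"][2]].round(2),"open mm %.1f"%(88*s["gripper_width"]))
    return s
def wproj(s,p):  # world point -> wrist pixel
    c=viewer.calibration("wrist");K=np.array(c["K"]);T=np.array(c["tool_from_camera"])
    q=s["tool_rot"].T@(np.array(p)-s["tcp_pos"]); q=T[:3,:3].T@(q-T[:3,3]); d=np.array([q[0],-q[1],-q[2]])
    th=np.arctan2(np.hypot(d[0],d[1]),d[2]); f=K[0,0]; e=d[:2]/np.hypot(*d[:2])
    return K[:2,2]+f*th*e
E
python3 - <<'E'
from h import *
s=st(); print(s["joint_pos"].round(1))
grab("wrist","pics/w1.png")
print("head predicted",wproj(s,fromj(-.0332,-.0009,.2145)),"stop",wproj(s,fromj(0,0,.021)),"saddle",wproj(s,fromj(.086,0,.082)))
E
```

```text
clock: 2.1
tcp_pos: [0.5537, -0.2029, 0.3288]
tool_rot: [[0.933, -0.359, 0.0], [-0.359, -0.933, -0.0], [0.0, 0.0, -1.0]]
contact_force: [0.7, 0.0, 0.0]
gripper_width: 0.657
t 2.10 TCP jig mm [-35.1  -0.7 328.8] y-ang -111.04 (want -110.95) F jig [ 0.24 -0.61  0.05] open mm 57.8
[-22.5   3.4  95.9  -0.   80.6  88.5]
head predicted [327.84381145 230.85045649] stop [302.16945395 185.42253888] saddle [221.36940783 196.69345844]
```

View pics/w1.png

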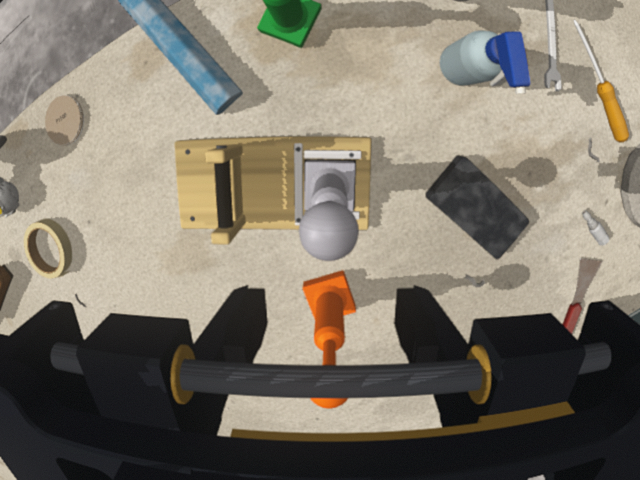

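The wrist view shows the ball at (329,231), against a predicted (328,231). The stop's near face is at about (301,185), the jig is square in the image and the pose is confirmed. I'll go down round the head with the gap at 58 mm.

```bash
python3 -m creep '[[[-0.32,0,-0.2,2,0],[-0.32,0,-0.2,4,0],[-0.32,0,-0.2,6,0],[-0.32,0,-0.2,8,0],[-0.32,0,-0.2,9,0],[-0.32,0,-0.2,10,0],[-0.32,0,-0.2,11,0],[-0.32,0,-0.2,11.8,0],[-0.32,0,-0.2,12.6,0],[-0.32,0,-0.2,12.6,0],[-0.32,0,-0.2,12.6,0]]]'; python3 -c "
from h import *
s=st();grab('wrist','pics/w2.png');print(wproj(s,fromj(-.0332,-.0009,.2145)))"
```

```text
clock: 3.25
tcp_pos: [0.5552, -0.1999, 0.2028]
tool_rot: [[0.934, -0.357, 0.0], [-0.357, -0.934, -0.0], [0.0, 0.0, -1.0]]
contact_force: [0.5, -0.1, 0.5]
gripper_width: 0.659
t 3.25 TCP jig mm [-31.7  -1.  202.8] y-ang -110.92 (want -110.95) F jig [ 0.05 -0.48  0.48] open mm 58.0
[333.91495128 320.76627064]
```

View pics/w2.png

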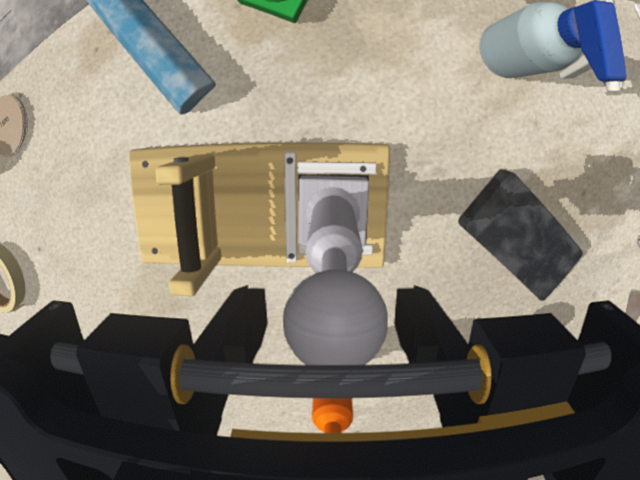

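The ball is centred between the fingers at (335,321), as predicted (334,321). Now I narrow the gap to about 50 mm, raise the tips to about 4 mm below the ball's centre and push slowly to about 0.3 rad.

```bash
python3 -m creep '[[[-0.14,0,0,-0.5,0],[-0.14,0,0,-0.9,0],[-0.14,0,0,-1.0,0],[-0.14,0,-0.2,-1.1,0],[-0.14,0,-0.5,-1.1,0],[-0.14,0,-0.8,-1.1,0],[-0.14,0,-1.2,-1.1,0],[-0.14,0,-1.6,-1.1,0],[-0.14,0,-2.0,-1.1,0],[-0.14,0,-2.4,-1.1,0],[-0.14,0,-2.8,-1.1,0],[-0.14,0,-3.2,-1.1,0],[-0.14,0,-3.6,-1.1,0],[-0.14,0,-4.0,-1.1,0],[-0.14,0,-4.4,-1.1,0],[-0.14,0,-4.8,-1.0,0],[-0.14,0,-5.1,-1.0,0],[-0.14,0,-5.4,-1.0,0],[-0.14,0,-5.6,-1.0,0],[-0.14,0,-5.6,-1.0,0]]]'
cat >> h.py <<'E'
def head():  # segment ball in scene & top near the jig: grey low-sat blob; returns crops
    pass
E
python3 -c "
from h import *
s=st()
a=grab('top','pics/t3.png');b=grab('scene','pics/s3.png')
A=cv2.resize(a[205:300,290:410],None,fx=3.3,fy=3.3,interpolation=2);B=cv2.resize(b[180:290,300:400],None,fx=3.9,fy=3.9,interpolation=2)
h=max(len(A),len(B));P=lambda i:cv2.copyMakeBorder(i,0,h-len(i),0,0,0)
cv2.imwrite('pics/c3.png',np.hstack([P(A),P(B)])[:,:,::-1])"
```

```text
clock: 5.3
tcp_pos: [0.5751, -0.1473, 0.2127]
tool_rot: [[0.934, -0.357, -0.0], [-0.357, -0.934, 0.0], [-0.0, -0.0, -1.0]]
contact_force: [-0.0, -0.2, 0.2]
gripper_width: 0.573
t 5.30 TCP jig mm [ 24.6  -0.8 212.7] y-ang -110.90 (want -110.95) F jig [-0.21 -0.07  0.18] open mm 50.4
```

View pics/c3.png

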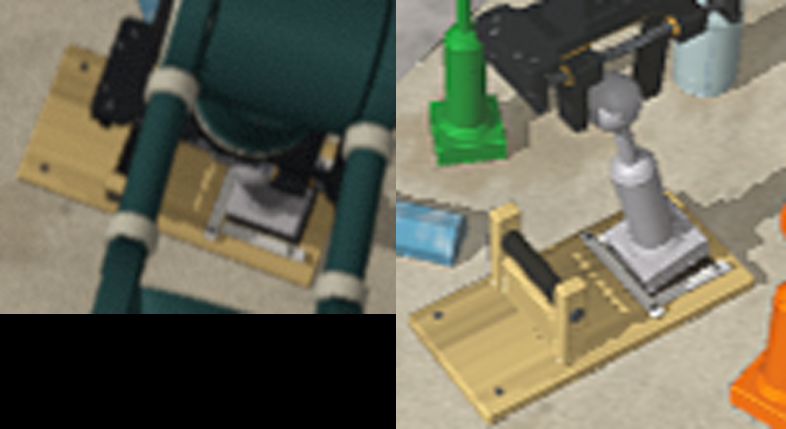

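The scene crop shows the post tilted about 0.27 rad with its ball at crop (613,102) between the fingers and its foot at the stop. I'll push slowly through the balance so that the front finger takes over.

```bash
python3 -m creep '[[[-0.14,0,-0.25,0.1,0],[-0.14,0,-0.5,0.2,0],[-0.14,0,-0.75,0.25,0],[-0.14,0,-1.0,0.3,0],[-0.14,0,-1.25,0.35,0],[-0.14,0,-1.5,0.4,0],[-0.14,0,-1.7,0.45,0],[-0.14,0,-1.9,0.5,0],[-0.14,0,-2.1,0.55,0],[-0.14,0,-2.3,0.6,0],[-0.14,0,-2.5,0.65,0],[-0.14,0,-2.7,0.7,0],[-0.14,0,-2.9,0.8,0],[-0.14,0,-3.1,0.85,0],[-0.14,0,-3.3,0.95,0],[-0.14,0,-3.6,1.1,0],[-0.14,0,-3.9,1.2,0],[-0.14,0,-4.2,1.35,0],[-0.14,0,-4.5,1.5,0],[-0.14,0,-4.5,1.5,0]]]'; python3 -c "
from h import *
s=st()
b=grab('scene','pics/s4.png')
cv2.imwrite('pics/c4.png',cv2.resize(b[180:290,300:400],None,fx=5,fy=5,interpolation=2)[:,:,::-1])"
```

```text
clock: 7.4
tcp_pos: [0.5912, -0.105, 0.1974]
tool_rot: [[0.934, -0.357, -0.0], [-0.357, -0.934, 0.0], [-0.0, -0.0, -1.0]]
contact_force: [0.9, -0.0, 0.4]
gripper_width: 0.572
t 7.40 TCP jig mm [ 69.8  -0.7 197.4] y-ang -110.89 (want -110.95) F jig [ 0.31 -0.89  0.35] open mm 50.3
```

View pics/c4.png

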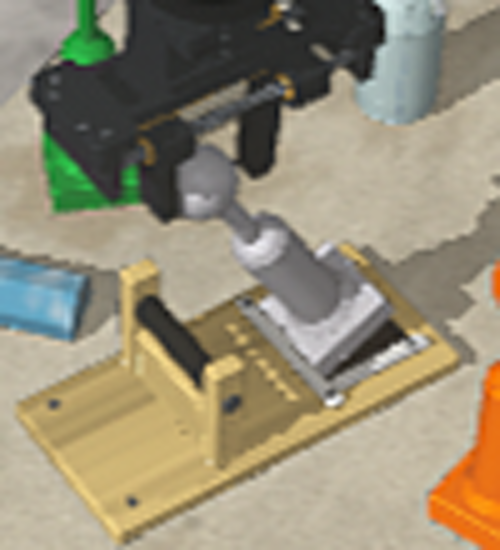

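The post is past its balance, at about 0.54 rad. The front finger holds it, with the ball at crop (207,180), and the foot is at the stop. Now I lower it and gradually widen the gap so that the rear finger clears the neck.

```bash
python3 -m creep '[[[-0.16,0,-0.3,0.2,0],[-0.18,0,-0.65,0.4,0],[-0.2,0,-0.95,0.65,0],[-0.22,0,-1.25,0.9,0],[-0.25,0,-1.55,1.15,0],[-0.28,0,-1.85,1.4,0],[-0.3,0,-2.1,1.65,0],[-0.32,0,-2.4,1.9,0],[-0.32,0,-2.7,2.15,0],[-0.32,0,-3.0,2.4,0],[-0.32,0,-3.35,2.6,0],[-0.32,0,-3.65,2.85,0],[-0.32,0,-3.95,3.1,0],[-0.32,0,-3.95,3.1,0],[-0.32,0,-3.95,3.1,0]]]'; python3 -c "
from h import *
s=st()
b=grab('scene','pics/s5.png')
cv2.imwrite('pics/c5.png',cv2.resize(b[180:290,300:400],None,fx=5,fy=5,interpolation=2)[:,:,::-1])"
```

```text
clock: 8.95
tcp_pos: [0.6052, -0.0686, 0.1665]
tool_rot: [[0.934, -0.357, -0.0], [-0.357, -0.934, -0.0], [-0.0, 0.0, -1.0]]
contact_force: [0.1, 0.0, -0.9]
gripper_width: 0.664
t 8.95 TCP jig mm [108.8  -0.7 166.5] y-ang -110.91 (want -110.95) F jig [ 0.06 -0.04 -0.86] open mm 58.4
```

View pics/c5.png

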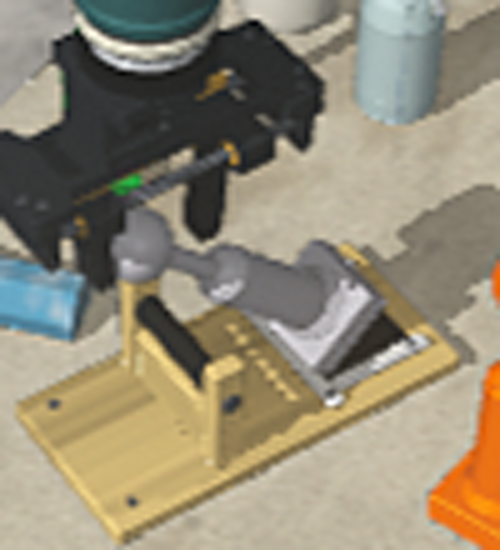

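The tilt is now about 0.8 rad. The ball, at crop (143,245), rests on the front fingertip, the foot is still at the stop and the neck is clear of the rear finger. I'll lower it the rest of the way onto the bar.

```bash
python3 -m creep '[[[-0.32,0,-0.3,0.25,0],[-0.32,0,-0.6,0.5,0],[-0.32,0,-0.95,0.75,0],[-0.32,0,-1.25,1.0,0],[-0.32,0,-1.55,1.25,0],[-0.32,0,-1.85,1.55,0],[-0.32,0,-2.1,1.8,0],[-0.32,0,-2.4,2.1,0],[-0.32,0,-2.7,2.4,0],[-0.32,0,-2.95,2.7,0],[-0.32,0,-3.15,2.95,0],[-0.32,0,-3.35,3.2,0],[-0.32,0,-3.55,3.45,0],[-0.32,0,-3.75,3.7,0],[-0.32,0,-3.85,3.85,0],[-0.32,0,-3.85,3.85,0],[-0.32,0,-3.85,3.85,0]]]'; python3 -c "
from h import *
s=st()
b=grab('scene','pics/s6.png')
cv2.imwrite('pics/c6.png',cv2.resize(b[180:290,290:390],None,fx=5,fy=5,interpolation=2)[:,:,::-1])"
```

```text
clock: 10.7
tcp_pos: [0.619, -0.033, 0.1284]
tool_rot: [[0.934, -0.357, 0.0], [-0.357, -0.934, -0.0], [0.0, 0.0, -1.0]]
contact_force: [-0.4, -0.6, 2.5]
gripper_width: 0.663
t 10.70 TCP jig mm [147.1  -0.9 128.4] y-ang -110.92 (want -110.95) F jig [-0.67  0.2   2.5 ] open mm 58.3
```

View pics/c6.png

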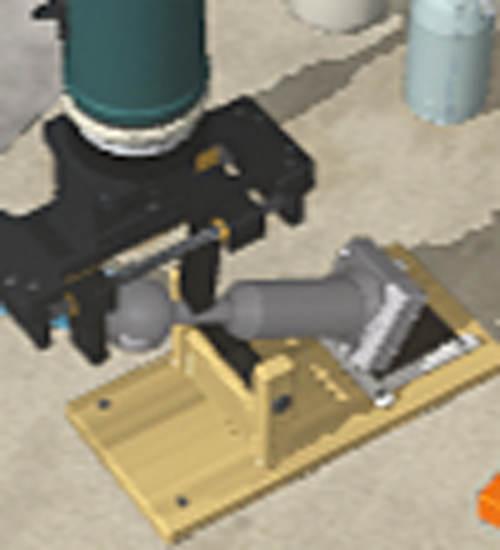

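The column is on the padded bar. The +2.5 N vertical reading suggests that the rear fingertip is just touching the neck, so the bar now carries the post. I'll ease up, centre the gap on the ball, and lift out.

```bash
python3 -m creep '[[[-0.32,0,-0.05,-0.2,0],[-0.32,0,-0.2,-0.3,0],[-0.32,0,-0.35,-0.4,0],[-0.32,0,-0.5,-0.5,0],[-0.32,0,-0.65,-0.6,0],[-0.32,0,-0.65,-0.8,0],[-0.32,0,-0.65,-1.1,0],[-0.32,0,-0.65,-1.5,0],[-0.32,0,-0.65,-2,0],[-0.32,0,-0.65,-3,0],[-0.32,0,-0.65,-4,0],[-0.32,0,-0.65,-6,0],[-0.32,0,-0.65,-8,0],[-0.32,0,-0.65,-10,0],[-0.32,0,-0.65,-13,0],[-0.32,0,-0.65,-16,0],[-0.32,0,-0.65,-16,0],[-0.32,0,-0.65,-16,0],[-0.32,0,-0.65,-16,0]]]'; python3 -c "
from h import *
s=st()
b=grab('scene','pics/s7.png');w=grab('wrist','pics/w7.png')
A=cv2.resize(b[190:290,290:390],None,fx=4,fy=4,interpolation=2);B=cv2.resize(w[60:400,100:560],None,fx=.85,fy=.85)
P=lambda i:cv2.copyMakeBorder(i,0,400-len(i),0,0,0)
cv2.imwrite('pics/c7.png',np.hstack([P(A),P(B)])[:,:,::-1])
f=lambda p:((p-[100,60])*.85+[400,0]).round()
for th in(1.04,1.07): print(th,'head',f(wproj(s,fromj(-.03*np.cos(th)+.194*np.sin(th),0,.021+.194*np.cos(th)+.03*np.sin(th)))))
print('stop',f(wproj(s,fromj(0,0,.021))))"
```

```text
clock: 12.65
tcp_pos: [0.6206, -0.0265, 0.2871]
tool_rot: [[0.934, -0.357, -0.002], [-0.357, -0.934, 0.0], [-0.002, 0.0, -1.0]]
contact_force: [0.3, 1.0, -0.0]
gripper_width: 0.662
t 12.65 TCP jig mm [ 1.536e+02 -1.000e-01  2.871e+02] y-ang -110.92 (want -110.95) F jig [ 1.05  0.04 -0.01] open mm 58.3
1.04 head [597. 137.]
1.07 head [594. 135.]
stop [707. 113.]
```

View pics/c7.png

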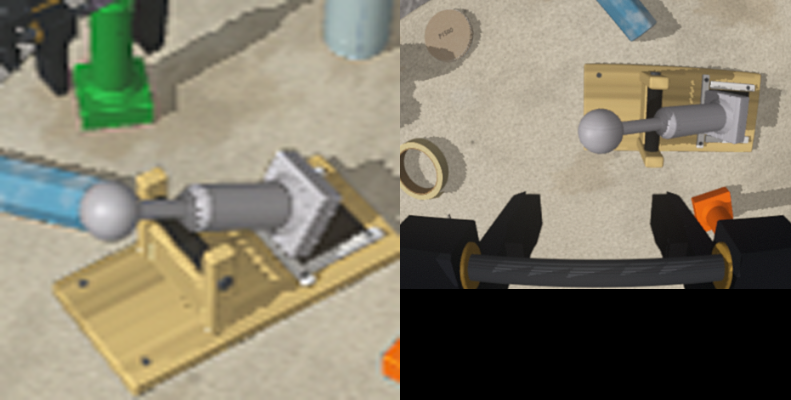

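Released: the post lies with its column on the bar, the ball at crop (601,131) in the wrist view, with nothing touching it. I'll check the tilt and foot numerically by triangulating the head from the wrist and scene views.

Run:
```python
from h import *
from scipy.optimize import least_squares
s=telemetry.sense()
uw=np.array([100+(601-400)/.85,60+131/.85]); us=np.array([290+109/4,190+210/4])
f=lambda p:np.r_[wproj(s,p)-uw,proj("scene",p)-us]
r=least_squares(f,fromj(.15,0,.14)); h=toj(r.x);print("head jig",h,"resid",r.fun.round(1))
for th in np.arange(1.0,1.16,.03): # foot_edge from head and tilt
    print(th.round(2),"foot edge x,z",((h[0]+.03*np.cos(th)-.2*np.sin(th))*1e3).round(1),((h[2]-.03*np.sin(th)-.2*np.cos(th))*1e3).round(1))
# circle refinement of ball in scene and wrist
for n,c in(("s7",us),("w7",uw)):
    g=cv2.cvtColor(cv2.imread(f"pics/{n}.png"),6); x,y=(c-40).astype(int)
    k=4; q=cv2.resize(g[y:y+80,x:x+80],None,fx=k,fy=k,interpolation=2)
    print(n,c,[ (cc[:2]/k+[x,y]).round(1).tolist()+[cc[2]/k] for cc in (cv2.HoughCircles(q,3,1,40,param1=80,param2=15,minRadius=20,maxRadius=120)[0][:3])])
# square check: far foot corners in wrist
print("pred foot-top middle/axis", wproj(s,fromj(-.005,0,.05)))
t=cv2.imread("pics/w7.png")[110:270,290:540]; cv2.imwrite("pics/c8.png",cv2.resize(t,None,fx=3.1,fy=3.1,interpolation=2))
```

```text
head jig [ 0.1486 -0.0036  0.1385] resid [-0.2 -0.1  0.7 -0.1]
1.0 foot edge x,z -3.5 5.2
1.03 foot edge x,z -7.4 9.8
1.06 foot edge x,z -11.2 14.6
1.09 foot edge x,z -14.9 19.4
1.12 foot edge x,z -18.3 24.4
1.15 foot edge x,z -21.7 29.4
s7 [317.25 242.5 ] [[330.1, 257.6, np.float32(25.1)], [307.4, 231.1, np.float32(27.1)], [329.4, 267.9, np.float32(17.075)]]
w7 [336.47058824 214.11764706] [[336.1, 214.4, np.float32(26.925)]]
pred foot-top middle/axis [473.80661811 197.74818661]
```

View pics/c8.png

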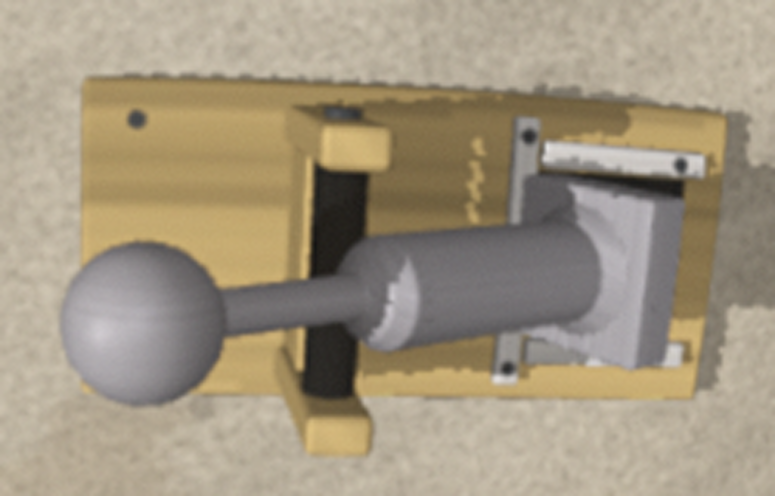

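The head triangulates to jig (149, -4, 138) mm. That gives a tilt of about 1.07 rad and a foot edge about 11 to 14 mm behind the stop's face, near the middle line, all within limits. The column end is on the bar. I'll check that it's at rest and nothing else has moved, then hand in.

Run:
```python
from h import *
b=viewer.read_camera("scene")[:,:,::-1].astype(int)
for _ in range(4): b2=viewer.read_camera("scene")[:,:,::-1].astype(int)
print("rest diff at post",np.abs(b2-b)[200:290,300:390].mean(), np.abs(b2-cv2.imread("pics/s7.png").astype(int))[200:290,300:390].mean())
o=cv2.imread("pics/scene0.png").astype(int)
for n,(u,v) in dict(tape=(247,338),grip=(314,380),foam=(265,235),rubber=(430,228),bottle=(380,188),orange=(403,285)).items():
    print(n,np.abs(b2-o)[v-15:v+15,u-18:u+18].mean().round(1))
st(); ctrl.finish_job()
```

```text
rest diff at post 0.8102469135802469 0.7161316872427984
tape 5.6
grip 4.6
foam 5.3
rubber 4.9
bottle 8.4
orange 5.3
t 13.00 TCP jig mm [153.7  -0.5 287.4] y-ang -110.92 (want -110.95) F jig [ 0.36 -0.42  0.32] open mm 58.3
the job is handed in; nothing more can be done
```

I tipped the steel post over the stop with the fingers loosely round its ball head, lowered it onto the padded bar, released it, and handed in at 13.0 s. I got no verdict.

- **Tipping:** The rear finger pushed up to the balance, and from there the front fingertip carried the ball all the way down. It was not gripped or lifted. At the pictured stops past the balance (about 0.54 and 0.8 rad), the foot was at the stop. Wrist force readings stayed at or below about 2.5 N. The highest came at the very end, probably the rear tip resting on the neck.
- **Post at rest:** The head was at jig (149, -4, 138) mm, from two camera views. That puts the tilt at about 1.07 rad and the foot edge about 11–14 mm short of the stop's face. I calculated both from the head position and did not see them directly. The post has crept back several millimetres from the ideal spot but is inside the -25 mm limit. It is close to the middle line; I did not measure its squareness, and it looks square apart from a degree or so.
- **Stillness and contact:** Repeated pictures showed the post still (difference about 0.8 grey levels). The gripper is about 15 cm clear.
- **Bystanders:** I only compared patches of the pictures before and after. They differed by about 5 grey levels everywhere, including the untouched orange look-alike, and by 8 at the spray bottle. I saw no displacement and the arm touched nothing else, but I did not measure their positions. I take the higher spray bottle figure to be shading from the arm.

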